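# Square up a row of doming blocks and hold it

## Task

On the set-up board one wooden doming block already stands in the corner of the back fence and the end stop. Stand the second doming block beside it in a neat row, its back along the fence, and let go of it; then take the steel square by its wooden handle, lay it flat on the board and press its outer corner into the corner between the fence and the free side of the second block, until one leg touches the fence, the other touches the block and the row is shut up tight against the end stop. Finish while still gripping the square and pressing it steadily both ways (about 10 N each), and leave the bottle, the loupe and the steel bench block alone.

Things in the scene. Friction and masses are not known exactly. Their poses are not given: they have to be found in the camera images.
- jig: Set-up board fixed to the bench: brown wood 8 mm thick with an aluminium back fence and an end stop at its left. Origin: on the bench under the inner corner of fence and stop. x points square into the fence (within 0.2 rad of world x), y along the fence, towards the stop; the row runs from the stop to -y. Board: x -95 to +20, y -235 to +20 mm, surface at z = 8 mm.
- fence: Back fence, a bar 18 mm wide, 10 mm high above the board; same origin and axes as the board. Its face is the plane x = 0, y from 0 to -234 mm, z from 8 to 18 mm.
- end_stop: End stop, a bar 18 mm wide, 10 mm high above the board; same origin and axes as the board. Its face is the plane y = 0, x from 0 to -94 mm, z from 8 to 18 mm.
- block_a: The first wooden doming block (56 mm square, 40 mm tall, 0.12 kg), loose on the board in the corner of fence and stop, up to 3 mm from each. Origin at the centre of its underside, z up, axes parallel to the board's.
- block_b: The second, identical doming block (56 mm square, 40 mm tall, about 0.12 kg), loose on the bench left or right of the board (the square lies on the other side). Origin at the centre of its underside, z up, x and y square to its sides.
- square: Loose L of dark steel bar 26 mm wide, 14 mm thick, about 0.35 kg, flat on the bench left or right of the board. Upright wooden handle on the long leg: 16 mm (x) by 50 mm (y), z 14 to 50 mm. Origin under its middle. Long leg y -55 to +45, outer face x = +13 (to the fence); short leg from the +y end to x = -67, outer face y = +45 (to the block). In place its axes are parallel to the board's.
- square_corner (a point): The outer corner of the square, where its two outer faces meet, at its underside. The faces are dry and rub with a friction coefficient of about 0.5 to 0.7, so a push along one face can be carried by the rubbing of the other.
- bottle: Dropper bottle, 33 mm wide, 102 mm tall, a bystander. Origin at the centre of its underside.
- loupe: Black loupe, 31 mm wide, 19 mm tall, a bystander. Origin at the centre of its underside.
- steel_block: Flat steel bench block, 62 x 62 x 19 mm, a bystander. Origin at the centre of its underside.
Mind the look-alikes: they are no part of the job. Leave any pink or yellow look-alike of the block_b alone.

How it is judged:
By the outcome, as a careful person would: the job done as asked, in the order asked, and still so for the second after the job is handed in, while the arm keeps its last pose, push and grip.
It also fails if it takes over 64 s, if anything falls off the work surface, if the arm or the gripper's body presses on something with over 40 N, if the wrist force passes 120 N, or if a joint passes its speed limit or range.

## Robot

A 6-joint arm with a two-finger parallel gripper is mounted at the origin on a cart in front of the work surface, level with it; the furniture and walls round the work are solid. World frame = base frame: x ahead of the robot, y to its left, z up, the work surface at z = 0. Lengths are in m, angles in rad, forces in N, time in s.
With the tool pointing down it reaches from about 0.3 to 0.875 m from the base axis. Payload 6.4 kg.
Tool frame: the origin (TCP) lies midway between the tips of the shut fingers; the grasp point (between the pads) lies 19 mm behind it; z points along the fingers, y is the line along which they close (so a half turn about z gives the same grasp; the last joint's range is limited). The gripper opens to 85 mm and grips with 20 to 120 N. Pads are 22 mm wide; open, the fingers measure 114 mm over their backs; the gripper's body (76 mm by 85 mm) begins 54 mm behind the grasp point. The pads swing forward as they close: fully open they stand 13 mm farther back than shut.
Start: joints at [-1.545, 0.181, 1.607, -0, 1.354, -0.206], TCP at [0.132, -0.56, 0.231] pointing down, gripper open.
Joint ranges: [-2.99, 2.99], [-0.89, 2.07], [0.3, 2.58], [-1.14, 4.28], [0, 2.63], [-3.12, 3.12]. Speed limits (rad/s): [2.57, 2.57, 3.01, 3.14, 3.14, 3.14].

## Interface

Orientations are given as a unit quaternion [w, x, y, z].
In Python, from bench import ctrl gives the robot as it stands.
- The arm moves only by the tool drive_tool, never from a script. Its argument "plan" is a list that holds one entry, the list of rows, each a list of 4 numbers: the shift along the tool's x, y, z scaled (see below), then the turn about the tool's z scaled (see below). In form: [[[x, y, z, roll], ...]]. A call has 1 to 12 rows; each row is the pose to reach, as a shift and turn from the pose commanded when the call began, along the tool's axes at that moment, turning the shorter way round; what a row does not reach only later rows make up. The controller multiplies each number of a shift by 400 mm and each number of a turn by 180 degrees. A row lasts 1/12 s, in which the tool goes at most 41.7 mm and 7.16 degrees, less where a joint would pass 70% of its speed; a pose out of reach is approached as far as the arm can. A call with a number of a shift or a turn outside -1 to 1 is refused whole. A call with a gripper value outside its range is refused whole. "jaw" is the closure, from 0 (fully open) to 1 (shut), set as the call begins (left out, the last holds). The fingers move at their own pace and stop on an object; the grip force is fixed at half the most. Time passes only in rows, so rows that repeat a pose let the fingers close. It gives the time, the measured TCP pose, the force, the opening and the grip force at its end, in the units of the state.
- ctrl.get_obs(): the state, without advancing time (a new reading comes with each control period).
- ctrl.camera(name): name is "side" or "top" or "wrist"; returns (picture, depth): 400x640x3 uint8, red, green, blue; 400x640 float32, m along the optical axis (not along the pixel's ray), 0 where there is no reading.
- ctrl.camera_info(name): a dict with "camera_matrix" (3x3 intrinsics, pixels), "R" (3x3) and "t" (3): a world point X has camera coordinates R X + t; the wrist camera has in their place "T_tool_cam" (4x4, takes a point from camera to tool coordinates, whose origin is the TCP and whose axes are the flange's). Camera axes: x right, y down, z forward; pixel columns grow to the right and rows downward; lengths in m; the calibration is good to about 2 mm. A picture is of the moment at which its call begins: read the wrist's pose just before it. camera_info takes no time and is no camera call.
- ctrl.hand_in(): hands the job in; it is judged then, once.
The state is a dict: "time_s": time; "q": joint angles; "dq": joint speeds; "joint_efforts": joint torques, N m; "eef_pos": TCP position; "eef_rot": TCP orientation; "wrist_force": force on the tool from outside, world axes, zero at the start; "torque": the same for the moment, N m; "opening": opening from 0.0 (shut) to 1.0 (fully open); "grasp_force": force on a finger pad.
Only numpy, scipy, OpenCV 4.12 (cv2) and the standard library are available. Lean on these libraries where they do the work, as an engineer would, in place of code of your own. Each camera call takes 0.05 s, during which the arm holds its last target. There are 200 camera calls.

## Working session

There is one attempt and no reset: what is moved stays moved. The work goes in short steps, Python scripts to look and compute and a tool call to move; the robot and the scene stay as the last step left them, time stands still between calls to the robot, and variables do not carry over. Pictures are saved under pics/ and viewed, at most 10 in all, crops included, and the job is handed in when it is done.

Besides the shell and the picture viewer there is one more tool, called after ">>>" as a command line: name --argument value ..., lists and objects as JSON in quotes. drive_tool: Moves the arm, as the interface text tells. Its arguments: {"type":"object","properties":{"plan":{"type":"array"},"jaw":{"type":"number"}},"required":["plan"]}

```bash
ls; mkdir -p pics; cat > h.py <<'E'
import numpy as np, cv2
from bench import ctrl
E
python3 - <<'E'
from h import *
o=ctrl.get_obs(); print({k:np.round(v,4) for k,v in o.items()})
for n in ("top","side"):
    im,d=ctrl.camera(n); cv2.imwrite(f"pics/{n}0.png",im[:,:,::-1]); np.savez(f"{n}0.npz",im=im,d=d)
    i=ctrl.camera_info(n); print(n,i, (-np.array(i["R"]).T@i["t"]))
print(ctrl.camera_info("wrist"))
E
```

```text
pics
{'time_s': np.float64(0.0), 'q': array([-1.5453,  0.1816,  1.608 , -0.    ,  1.3538, -0.2063]), 'dq': array([ 0.0003,  0.0007,  0.0026, -0.0009, -0.0005,  0.0007]), 'joint_efforts': array([ 3.30000e-03, -4.44869e+01, -3.51335e+01, -1.00000e-04,
        9.00000e-03,  0.00000e+00]), 'eef_pos': array([ 0.1321, -0.5591,  0.2304]), 'eef_rot': array([-9.000e-04,  9.933e-01,  1.156e-01,  1.000e-04]), 'wrist_force': array([-0.006 ,  0.2925,  0.6803]), 'torque': array([-0.0195,  0.0417, -0.0326]), 'grasp_force': np.float64(0.0), 'opening': np.float64(0.9965)}
top {'camera_matrix': array([[372.61638089,   0.        , 324.07633865],
       [  0.        , 372.61638089, 197.37527995],
       [  0.        ,   0.        ,   1.        ]]), 'R': array([[-0.0142903 , -0.99988546,  0.00498563],
       [-0.99481575,  0.01371541, -0.10076462],
       [ 0.1006847 , -0.00639974, -0.9948978 ]]), 't': array([0.03430619, 0.58375099, 0.85769756])} [0.4948579  0.03178491 0.91197182]
side {'camera_matrix': array([[450.43284772,   0.        , 322.6469858 ],
       [  0.        , 450.43284772, 200.73604644],
       [  0.        ,   0.        ,   1.        ]]), 'R': array([[ 0.98033304, -0.19701523,  0.01149458],
       [-0.06951145, -0.39922235, -0.91421533],
       [ 0.18470324,  0.89543649, -0.40506568]]), 't': array([-0.57470701,  0.11130408,  0.94169945])} [ 0.39720624 -0.91202301  0.48981204]
{'camera_matrix': array([[341.07348819,   0.        , 316.44373285],
       [  0.        , 341.07348819, 201.34252305],
       [  0.        ,   0.        ,   1.        ]]), 'T_tool_cam': array([[-6.26234755e-04, -9.49088368e-01, -3.15009329e-01,
         8.02894807e-02],
       [ 9.99999619e-01, -4.02678128e-04, -7.74762417e-04,
        -2.88065017e-04],
       [ 6.08470631e-04, -3.15009694e-01,  9.49088259e-01,
        -1.42284544e-01],
       [ 0.00000000e+00,  0.00000000e+00,  0.00000000e+00,
         1.00000000e+00]])}
```

View pics/top0.png

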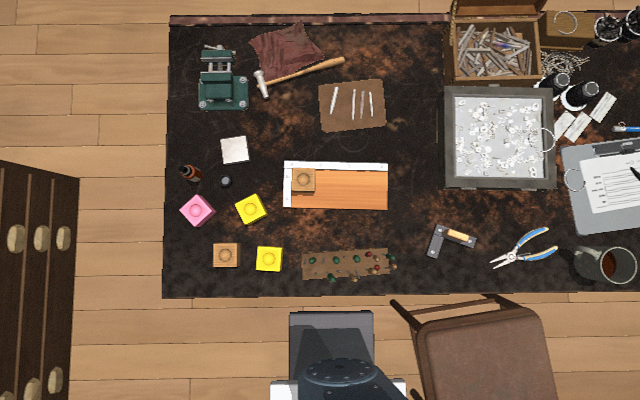

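View pics/side0.png

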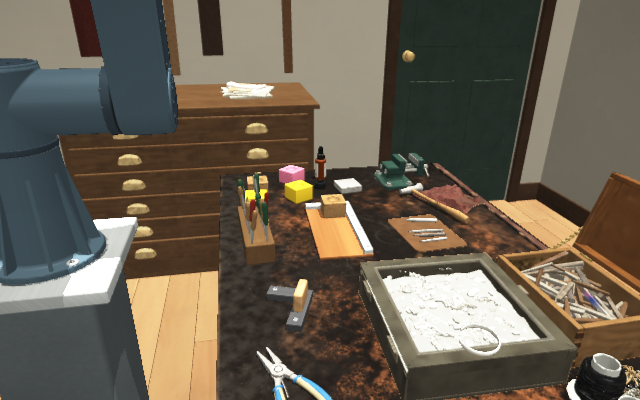

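The top view shows wooden block_b at (225,255), block_a at (303,180) on the board (285–388, 162–209), and the square at (452,241) with its handle at (461,237) and outer corner at about (440,226). The pink and yellow look-alikes are at (197,210), (250,208) and (269,258).

```bash
cat > h.py <<'E'
import numpy as np, cv2
from bench import ctrl
from scipy.spatial.transform import Rotation as Ro
def rot(q): return Ro.from_quat([q[1],q[2],q[3],q[0]]).as_matrix()
def cam(n):
    "K, R (cam->world), centre"
    i=ctrl.camera_info(n)
    if n=="wrist":
        o=ctrl.get_obs(); T=np.eye(4); T[:3,:3]=rot(o["eef_rot"]); T[:3,3]=o["eef_pos"]; M=T@i["T_tool_cam"]
        return i["camera_matrix"],M[:3,:3],M[:3,3]
    R=np.array(i["R"]); return i["camera_matrix"],R.T,-R.T@i["t"]
def ray(c,px,z):
    K,R,C=c; px=np.atleast_2d(px).astype(float)
    d=(R@np.linalg.inv(K)@np.c_[px,np.ones(len(px))].T).T
    return C+d*((z-C[2])/d[:,2])[:,None]
def proj(c,X):
    K,R,C=c; p=(K@R.T@(np.atleast_2d(X)-C).T).T; return p[:,:2]/p[:,2:]
def rect(mask,c,z):
    "min-area rectangle of the biggest blob, in world mm on plane z"
    cs,_=cv2.findContours(mask.astype(np.uint8),cv2.RETR_EXTERNAL,cv2.CHAIN_APPROX_NONE)
    k=max(cs,key=cv2.contourArea); w=ray(c,k[:,0],z)[:,:2]*1000
    return cv2.minAreaRect(w.astype(np.float32)),w
def cur():
    o=ctrl.get_obs(); R=rot(o["eef_rot"])
    return o,R,np.degrees(np.arctan2(R[1,1],R[0,1]))
E
python3 - <<'E'
from h import *
f=np.load("top0.npz"); im=f["im"]; hsv=cv2.cvtColor(im,cv2.COLOR_RGB2HSV); c=cam("top")
def roi(m,x0,x1,y0,y1):
    o=np.zeros_like(m); o[y0:y1,x0:x1]=m[y0:y1,x0:x1]; return o
for (x,y) in [(217,250),(294,173),(340,190),(340,167),(440,240),(455,234),(225,275),(345,195)]: print((x,y),im[y,x],hsv[y,x],f["d"][y,x])
w=(hsv[...,1]>80)&(hsv[...,2]>110)
print("b",rect(roi(w,205,248,235,275),c,.04)[0])
print("handle",rect(roi(w,440,485,220,255),c,.05)[0])
al=(hsv[...,1]<40)&(hsv[...,2]>150)
r,k=rect(roi(al,275,395,155,215),c,.018); print("fence+stop",r)
print(cv2.boxPoints(r))
wb=w|al
print("board",rect(roi(wb,275,395,155,215),c,.008)[0])
for n,p,z in [("sqcorner",(440,225),.014),("bottle",(188,172),.05),("loupe",(225,181),.019),("steel",(234,150),.019),("rack",(301,250),.05),("yel",(269,258),.04),("yel2",(250,208),.04)]: print(n,ray(c,p,z)*1000)
big=cv2.resize(im[140:285,170:500],None,fx=2.4,fy=2.4,interpolation=cv2.INTER_CUBIC); cv2.imwrite("pics/topc.png",big[:,:,::-1])
E
```

```text
(217, 250) [205 156 104] [ 15 126 205] 0.86239105
(294, 173) [216 161 106] [ 15 130 216] 0.87391835
(340, 190) [225 145  90] [ 12 153 225] 0.9118638
(340, 167) [253 253 254] [120   1 254] 0.9070375
(440, 240) [126 122 125] [158   8 126] 0.8948936
(455, 234) [250 217 151] [ 20 101 250] 0.8589686
(225, 275) [35 27 27] [ 0 58 35] 0.8969283
(345, 195) [231 153  92] [ 13 153 231] 0.91041124
b ((453.5476989746094, 257.819580078125), (55.707786560058594, 52.66504669189453), 89.1751937866211)
handle ((491.78472900390625, -280.53619384765625), (49.81641387939453, 16.66606903076172), 69.09664916992188)
fence+stop ((619.087890625, -1.4108734130859375), (252.69717407226562, 109.85301208496094), 89.23851776123047)
[[ 562.48706  -127.018326]
 [ 672.3303   -128.47827 ]
 [ 675.6887    124.19658 ]
 [ 565.84546   125.656525]]
board ((616.8460083007812, -1.28961181640625), (255.303955078125, 114.62461853027344), 87.80252838134766)
sqcorner [[ 515.03327521 -252.15033389   14.        ]]
bottle [[646.07372249 343.37277269  50.        ]]
loupe [[628.29411569 264.85253436  19.        ]]
steel [[704.29654059 243.89946793  19.        ]]
rack [[461.6164283   80.85139495  50.        ]]
yel [[443.97165327 155.53292928  40.        ]]
yel2 [[560.47619456 200.08247828  40.        ]]
```

>>> drive_tool --plan '[[[0.98, -0.82, 0, -0.425], [0.98, -0.82, 0, -0.425], [0.98, -0.82, 0, -0.425], [0.98, -0.82, 0, -0.425], [0.98, -0.82, 0, -0.425], [0.98, -0.82, 0, -0.425], [0.98, -0.82, 0, -0.425], [0.98, -0.82, 0, -0.425], [0.98, -0.82, 0, -0.425], [0.98, -0.82, 0, -0.425], [0.98, -0.82, 0, -0.425], [0.98, -0.82, 0, -0.425]]]' --jaw 0

```text
time_s: 1.1
eef_pos: [0.4322, -0.1572, 0.2312]
eef_rot: [0.0, 0.707, 0.707, -0.0]
wrist_force: [1.9, -0.6, 0.5]
opening: 0.997
grasp_force: 0.0
```

>>> drive_tool --plan '[[[0.525, 0.3, 0.05, 0], [0.525, 0.3, 0.05, 0], [0.525, 0.3, 0.05, 0], [0.525, 0.3, 0.05, 0], [0.525, 0.3, 0.05, 0], [0.525, 0.3, 0.05, 0], [0.525, 0.3, 0.05, 0], [0.525, 0.3, 0.05, 0], [0.525, 0.3, 0.05, 0], [0.525, 0.3, 0.05, 0]]]'

```text
time_s: 1.93
eef_pos: [0.552, 0.0494, 0.2111]
eef_rot: [-0.0, 0.709, 0.705, -0.0]
wrist_force: [-0.1, -0.3, 0.3]
opening: 1.008
grasp_force: 0.0
```

```bash
python3 - <<'E'
from h import *
c=cam("wrist"); im,d=ctrl.camera("wrist"); cv2.imwrite("pics/w1.png",im[:,:,::-1]); np.savez("w1.npz",im=im,K=c[0],R=c[1],C=c[2])
o,R,y=cur(); print(o["eef_pos"],y)
E
```

```text
[0.55206502 0.04917472 0.21132844] -0.3080347336706169
```

View pics/w1.png

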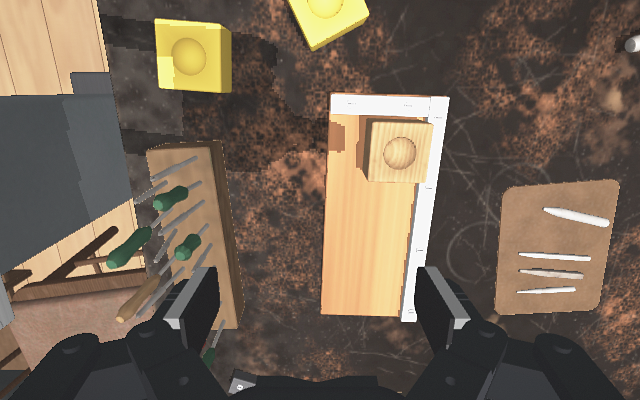

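The wrist view shows the board at (322–448, 95–320). The fence runs along its right side, the stop along the top, and block_a's top face is at about (367–433, 117–183).

```bash
cat > jig.py <<'E'
from h import *
def fitline(P):
    vx,vy,x,y=cv2.fitLine(P.astype(np.float32),cv2.DIST_HUBER,0,.01,.01).ravel(); return np.array([x,y]),np.array([vx,vy])
def edges(mask,rng,axis,last):
    out=[]
    for i in rng:
        v=np.flatnonzero(mask[i] if axis==0 else mask[:,i])
        if len(v): e=v[-1]+.5 if last else v[0]-.5; out.append((e,i) if axis==0 else (i,e))
    return np.array(out,float)
E
python3 - <<'E'
from jig import *
f=np.load("w1.npz"); im=f["im"]; c=(f["K"],f["R"],f["C"]); hsv=cv2.cvtColor(im,cv2.COLOR_RGB2HSV)
al=(hsv[...,1]<45)&(hsv[...,2]>140); a2=al.copy(); a2[:,:320]=0;a2[:,470:]=0;a2[:90]=0; a2[325:]=0
n,l,s,_=cv2.connectedComponentsWithStats(a2.astype(np.uint8)); a2=l==1+np.argmax(s[1:,4])
F=ray(c,edges(a2,range(110,315),0,True),.018)[:,:2]*1000
S=ray(c,edges(a2,range(340,440),1,False),.018)[:,:2]*1000
p,v=fitline(F); q,u=fitline(S); v*=np.sign(v[1]); u*=np.sign(u[0])
print("fence dir deg",np.degrees(np.arctan2(-v[0],v[1])),"stop dir",np.degrees(np.arctan2(u[1],u[0])))
th=np.arctan2(-v[0],v[1]); X=np.array([np.cos(th),np.sin(th)]);Y=np.array([-X[1],X[0]])
o=X*(p@X-18)+Y*(q@Y-18); print("origin",o)
J=lambda P:np.c_[(P-o)@X,(P-o)@Y]
# inner edge check
Fi=edges(a2,range(210,300),0,False); print("fence inner lower edge (board z8)",np.median(J(ray(c,Fi,.008)[:,:2]*1000)[:,0]))
w=(hsv[...,1]>60)&(hsv[...,2]>120); w[:,:300]=0;w[:,470:]=0
L=edges(w,range(200,300),0,False); print("board left",np.median(J(ray(c,L,.008)[:,:2]*1000)[:,0]))
B=edges(w|a2,range(335,400),1,True)
B=B[B[:,1]<330]; print("board bottom",np.median(J(ray(c,B,.008)[:,:2]*1000)[:,1]))
np.savez("jig0.npz",o=o,th=th)
for r in (150,165): print("block row",r,[(x,*hsv[r,x]) for x in range(424,444,2)])
for x in (385,410): print("col",x,[(y,*hsv[y,x]) for y in range(170,200,3)])
E
```

```text
fence dir deg -2.969675 stop dir -2.0355072
origin [658.30426 103.85813]
fence inner lower edge (board z8) 3.937016910271153
board left -107.07639639618176
board bottom -234.50478758780878
block row 150 [(424, np.uint8(21), np.uint8(80), np.uint8(244)), (426, np.uint8(21), np.uint8(78), np.uint8(245)), (428, np.uint8(22), np.uint8(80), np.uint8(246)), (430, np.uint8(113), np.uint8(4), np.uint8(251)), (432, np.uint8(120), np.uint8(1), np.uint8(248)), (434, np.uint8(0), np.uint8(0), np.uint8(247)), (436, np.uint8(0), np.uint8(0), np.uint8(247)), (438, np.uint8(0), np.uint8(0), np.uint8(247)), (440, np.uint8(0), np.uint8(0), np.uint8(251)), (442, np.uint8(9), np.uint8(63), np.uint8(53))]
block row 165 [(424, np.uint8(19), np.uint8(93), np.uint8(238)), (426, np.uint8(20), np.uint8(92), np.uint8(241)), (428, np.uint8(114), np.uint8(5), np.uint8(251)), (430, np.uint8(120), np.uint8(1), np.uint8(248)), (432, np.uint8(0), np.uint8(0), np.uint8(247)), (434, np.uint8(0), np.uint8(0), np.uint8(247)), (436, np.uint8(0), np.uint8(0), np.uint8(247)), (438, np.uint8(90), np.uint8(1), np.uint8(253))
[... 419 characters left out ...]
int8(21), np.uint8(95), np.uint8(247)), (191, np.uint8(21), np.uint8(96), np.uint8(247)), (194, np.uint8(21), np.uint8(94), np.uint8(247)), (197, np.uint8(21), np.uint8(90), np.uint8(247))]
col 410 [(170, np.uint8(18), np.uint8(99), np.uint8(235)), (173, np.uint8(17), np.uint8(100), np.uint8(234)), (176, np.uint8(17), np.uint8(103), np.uint8(236)), (179, np.uint8(20), np.uint8(96), np.uint8(241)), (182, np.uint8(19), np.uint8(98), np.uint8(241)), (185, np.uint8(22), np.uint8(90), np.uint8(247)), (188, np.uint8(22), np.uint8(93), np.uint8(247)), (191, np.uint8(21), np.uint8(93), np.uint8(247)), (194, np.uint8(21), np.uint8(95), np.uint8(247)), (197, np.uint8(20), np.uint8(96), np.uint8(247))]
```

```bash
cat > mj.py <<'E'
from jig import *
import sys
def seejig(name):
    ctrl.camera("wrist")
    c=cam("wrist"); o,_,y=cur(); im,d=ctrl.camera("wrist"); cv2.imwrite(f"pics/{name}.png",im[:,:,::-1]); np.savez(name+".npz",im=im,K=c[0],R=c[1],C=c[2])
    print(o["eef_pos"],y,np.abs(o["dq"]).max()); return im,c
if __name__=="__main__":
    im,c=seejig(sys.argv[1]); hsv=cv2.cvtColor(im,cv2.COLOR_RGB2HSV)
    al=(hsv[...,1]<45)&(hsv[...,2]>140); a2=al.copy(); a2[:,:320]=0;a2[:,470:]=0;a2[:60]=0; a2[340:]=0
    n,l,s,_=cv2.connectedComponentsWithStats(a2.astype(np.uint8)); k=1+np.argmax(s[1:,4]); a2=l==k; x0,y0,ww,hh,_=s[k]; print(s[k])
    F=ray(c,edges(a2,range(y0+15,y0+hh-15),0,True),.018)[:,:2]*1000
    S=ray(c,edges(a2,range(x0+10,x0+ww-15),1,False),.018)[:,:2]*1000
    p,v=fitline(F); q,u=fitline(S); v*=np.sign(v[1]); u*=np.sign(u[0])
    th=np.arctan2(-v[0],v[1]); print("fence deg",np.degrees(th),"stop",np.degrees(np.arctan2(u[1],u[0])))
    th=.7*th+.3*np.arctan2(u[1],u[0])
    X=np.array([np.cos(th),np.sin(th)]);Y=np.array([-X[1],X[0]])
    o=X*(p@X-18)+Y*(q@Y-18); print("origin",o)
    J=lambda P:np.c_[(P-o)@X,(P-o)@Y]
    g=lambda e,z:np.round(J(ray(c,e,z)[:,:2]*1000)[::12],1).tolist()
    print("fence inner @18",g(edges(a2,range(y0+130,y0+hh-10),0,False),.018))
    w=(hsv[...,1]>60)&(hsv[...,2]>150)|a2; w[:,:300]=0;w[:,480:]=0; w=cv2.morphologyEx(w.astype(np.uint8),cv2.MORPH_OPEN,np.ones((9,9)))
    n,l,s,_=cv2.connectedComponentsWithStats(w); w=l==1+np.argmax(s[1:,4])
    print("left",g(edges(w,range(y0+130,y0+hh-20),0,False),.008)); print("bottom",g(edges(w,range(x0+10,x0+ww-40),1,True),.008))
    np.savez("jig0.npz",o=o,th=th)
E
python3 mj.py w2
```

```text
[0.55212506 0.04910301 0.21143006] -0.3213922521457009 0.002719058881552855
[ 330   94  119  228 5296]
fence deg -2.9335978 stop -2.3156528
origin [657.98975 104.0203 ]
fence inner @18 [[0.1, -111.1], [-0.2, -125.0], [0.5, -139.2], [0.2, -153.8], [0.9, -168.7], [0.6, -184.0], [0.2, -199.7], [1.0, -215.8]]
left [[-93.8, -119.1], [-93.1, -133.4], [-93.5, -148.0], [-92.8, -163.0], [-93.2, -178.4], [-92.5, -194.1], [-92.9, -210.3]]
bottom [[-68.4, -233.6], [-54.0, -234.4], [-39.6, -233.8], [-25.1, -234.7], [-10.7, -234.0], [2.0, -219.4]]
```

>>> drive_tool --plan '[[[0.523, -0.245, 0.1, 0], [0.523, -0.245, 0.1, 0], [0.523, -0.245, 0.1, 0], [0.523, -0.245, 0.1, 0], [0.523, -0.245, 0.1, 0], [0.523, -0.245, 0.1, 0], [0.523, -0.245, 0.1, 0], [0.523, -0.245, 0.1, 0], [0.523, -0.245, 0.1, 0], [0.523, -0.245, 0.1, 0], [0.523, -0.245, 0.1, 0]]]'

```text
time_s: 3.0
eef_pos: [0.4562, 0.2586, 0.1717]
eef_rot: [0.0, 0.709, 0.705, 0.0]
wrist_force: [0.0, -0.1, 0.3]
opening: 1.0
grasp_force: 0.0
```

```bash
python3 - <<'E'
from jig import *
from mj import seejig
f=np.load("jig0.npz"); o=f["o"]; th=np.radians(-3.); X=np.array([np.cos(th),np.sin(th)]);Y=np.array([-X[1],X[0]])
g=np.load("w2.npz"); c=(g["K"],g["R"],g["C"])
P=ray(c,[(429,150),(427.5,165),(385,182),(410,183)],.048)[:,:2]*1000
print("block a edges in jig: x right, y bottom",np.c_[(P-o)@X,(P-o)@Y])
im,c=seejig("w3")
hsv=cv2.cvtColor(im,cv2.COLOR_RGB2HSV)
t=proj(c,[.4535,.2578,.04])[0]; print("expect at",t,[tuple(hsv[int(t[1])+20,int(t[0])+k]) for k in (-25,0,25)])
E
```

```text
block a edges in jig: x right, y bottom [[ -3.86060322 -27.34073796]
 [ -3.1719159  -41.0475432 ]
 [-40.12985654 -58.80301742]
 [-16.86393014 -58.68650684]]
[0.45610285 0.25871235 0.17159999] -0.34582952162088404 0.006003574254643242
expect at [314.21179269 191.48173273] [(np.uint8(16), np.uint8(103), np.uint8(222)), (np.uint8(14), np.uint8(109), np.uint8(209)), (np.uint8(16), np.uint8(103), np.uint8(225))]
```

View pics/w3.png

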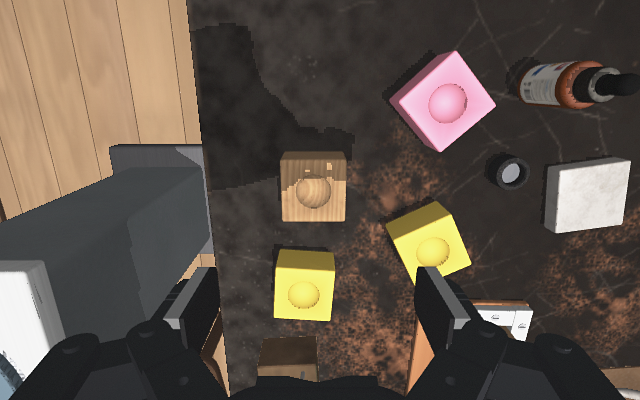

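The view shows block_b at (281–346, 152–222), with its far side face visible above the top face. The yellow block is below it at (303,285). The bottle, loupe and steel block are well to the right.

```bash
python3 - <<'E'
from jig import *
g=np.load("w3.npz"); c=(g["K"],g["R"],g["C"]); hsv=cv2.cvtColor(g["im"],cv2.COLOR_RGB2HSV)
w=(hsv[...,1]>60)&(hsv[...,2]>120)&(hsv[...,0]>8)&(hsv[...,0]<24); w[:,:260]=0;w[:,365:]=0;w[:140]=0;w[232:]=0
w=cv2.morphologyEx(w.astype(np.uint8),cv2.MORPH_OPEN,np.ones((5,5)))>0
W=lambda e:fitline(ray(c,e,.04)[:,:2]*1000)
for n,e in (("L",edges(w,range(175,215),0,False)),("R",edges(w,range(175,215),0,True)),("bot",edges(w,range(288,340),1,True))):
    p,v=W(e); print(n,p,np.degrees(np.arctan2(v[1],v[0])))
E
```

```text
L [425.50745 255.75854] 89.71202
R [479.75665 255.48096] -88.84886
bot [457.30896 230.75456] -0.38358212
```

>>> drive_tool --plan '[[[0, -0.0075, 0.1, 0], [0, -0.0075, 0.2, 0], [0, -0.0075, 0.28, 0], [0, -0.0075, 0.34, 0], [0, -0.0075, 0.38, 0], [0, -0.0075, 0.403, 0], [0, -0.0075, 0.403, 0], [0, -0.0075, 0.403, 0]]]'

```text
time_s: 3.77
eef_pos: [0.4527, 0.2597, 0.0104]
eef_rot: [0.0, 0.709, 0.706, 0.0]
wrist_force: [0.7, -0.1, 0.7]
opening: 0.998
grasp_force: 0.0
```

>>> drive_tool --plan '[[[0, 0, 0, 0], [0, 0, 0, 0], [0, 0, 0, 0], [0, 0, 0, 0], [0, 0, 0, 0], [0, 0, 0, 0], [0, 0, 0, 0], [0, 0, 0, 0]]]' --jaw 1

```text
time_s: 4.43
eef_pos: [0.4537, 0.2603, 0.0118]
eef_rot: [0.001, 0.708, 0.706, 0.001]
wrist_force: [-0.1, -1.0, 6.8]
opening: 0.632
grasp_force: 64.3
```

>>> drive_tool --plan '[[[0, 0, -0.1, 0], [0, 0, -0.2, 0], [-0.06, 0.042, -0.22, 0.015], [-0.14, 0.098, -0.22, 0.015], [-0.22, 0.154, -0.22, 0.015], [-0.3, 0.21, -0.22, 0.015], [-0.38, 0.266, -0.22, 0.015], [-0.46, 0.322, -0.22, 0.015], [-0.53, 0.37, -0.22, 0.015], [-0.58, 0.405, -0.22, 0.015], [-0.61, 0.4225, -0.22, 0.015], [-0.61, 0.4225, -0.22, 0.015]]]'

```text
time_s: 5.43
eef_pos: [0.6216, 0.0126, 0.0985]
eef_rot: [0.001, 0.726, 0.688, 0.0]
wrist_force: [-0.0, 0.9, -0.6]
opening: 0.631
grasp_force: 64.1
```

```bash
python3 - <<'E'
from jig import *
from mj import seejig
im,c=seejig("w4")
E
```

```text
[0.62038436 0.01445879 0.09813562] -3.0241558519735103 0.040004805707166864
```

View pics/w4.png

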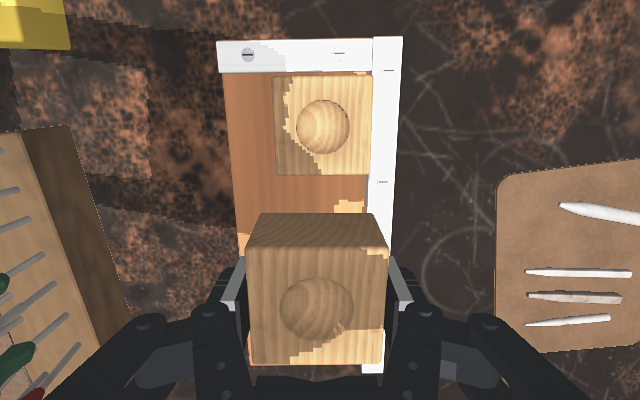

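The view shows block_b held at (247–388, 248–365 top face). Block_a's top face is at (276–372, 77–175), next to the fence's inner edge at about column 373.

```bash
python3 - <<'E'
from jig import *
g=np.load("w4.npz"); c=(g["K"],g["R"],g["C"]); hsv=cv2.cvtColor(g["im"],cv2.COLOR_RGB2HSV)
th=np.radians(-3.); X=np.array([np.cos(th),np.sin(th)]);Y=np.array([-X[1],X[0]]); o=np.load("jig0.npz")["o"]
J=lambda P:np.round(np.c_[(P[:,:2]*1000-o)@X,(P[:,:2]*1000-o)@Y],1)
al=(hsv[...,1]<45)&(hsv[...,2]>140)
m=al.copy(); m[:,:360]=0; m[:,420:]=0
F=J(ray(c,edges(m,range(45,240),0,True),.018)); print("fence outer (18)",F[::30].tolist())
m2=al.copy(); m2[:,:365]=0;m2[:,410:]=0
print("fence inner",J(ray(c,edges(m2,range(80,210),0,False),.018))[::18].tolist())
m=al.copy(); m[:,:215]=0; m[:,410:]=0; m[100:]=0
print("stop outer (18)",J(ray(c,edges(m,range(230,365),1,False),.018))[::30].tolist())
print("stop inner@18",J(ray(c,edges(m,range(230,365),1,True),.018))[::20].tolist())
print("a R,bot,L",J(ray(c,[(372,130),(325,175),(275.5,130)],.048)).tolist())
zt=.098-.0118+.04
print("b corners top",J(ray(c,[(247,248),(388,247),(385,364),(250,365)],zt)).tolist())
print("tcp",J(g["C"][None]*0+ctrl.get_obs()["eef_pos"]).tolist())
E
```

```text
fence outer (18) [[17.8, 14.1], [17.9, -2.7], [18.0, -20.3], [18.1, -39.0], [18.8, -58.7], [18.9, -79.5], [19.1, -101.6]]
fence inner [[0.9, -5.5], [1.4, -16.1], [1.3, -27.0], [1.2, -38.3], [1.8, -50.0], [1.7, -62.1], [1.0, -74.5], [0.9, -87.4]]
stop outer (18) [[-84.9, 16.7], [-67.1, 17.2], [-49.3, 17.2], [-31.4, 17.7], [-13.6, 17.7]]
stop inner@18 [[-86.4, -1.1], [-74.1, -1.1], [-61.9, -0.6], [-49.7, -0.6], [-37.5, -0.6], [-25.3, -0.6], [-13.1, -0.0]]
a R,bot,L [[-2.7, -32.4], [-28.7, -58.0], [-56.3, -32.3]]
b corners top [[-59.2, -66.4], [-7.2, -66.0], [-4.9, -120.0], [-61.5, -120.5]]
tcp [[-33.7, -90.2]]
```

>>> drive_tool --plan '[[[0, 0, 0.06, -0.0035], [0, 0, 0.11, -0.0035], [0.005, 0, 0.15, -0.0035], [0.01, 0, 0.175, -0.0035], [0.01, 0, 0.185, -0.0035], [0.01, 0, 0.19, -0.0035], [0.01, 0, 0.19, -0.0035], [0.01, 0, 0.19, -0.0035]]]'

```text
time_s: 6.2
eef_pos: [0.6212, 0.0194, 0.0232]
eef_rot: [0.001, 0.721, 0.693, 0.001]
wrist_force: [0.4, -0.1, -0.2]
opening: 0.63
grasp_force: 64.1
```

>>> drive_tool --plan '[[[0, 0.003, 0.003, 0], [0, 0.006, 0.005, 0], [0, 0.009, 0.005, 0], [0, 0.012, 0.005, 0], [0, 0.013, 0.005, 0], [0, 0.013, 0.005, 0]]]'

```text
time_s: 6.7
eef_pos: [0.6259, 0.0189, 0.0202]
eef_rot: [0.0, 0.721, 0.693, 0.0]
wrist_force: [-0.7, -0.1, -1.2]
opening: 0.633
grasp_force: 64.2
```

>>> drive_tool --plan '[[[0, 0.0015, 0.001, 0], [0, 0.003, 0.001, 0], [0, 0.0045, 0.001, 0], [0, 0.006, 0.001, 0], [0, 0.006, 0.001, 0], [0, 0.006, 0.001, 0]]]'

```text
time_s: 7.2
eef_pos: [0.6282, 0.0189, 0.0199]
eef_rot: [0.0, 0.721, 0.693, 0.0]
wrist_force: [-2.4, -0.5, 2.5]
opening: 0.631
grasp_force: 64.4
```

>>> drive_tool --plan '[[[0, 0.001, 0, 0], [0, 0.002, 0, 0], [0, 0.003, 0, 0], [0, 0.004, 0, 0], [0, 0.004, 0, 0]]]'

```text
time_s: 7.62
eef_pos: [0.6282, 0.0189, 0.0199]
eef_rot: [-0.001, 0.721, 0.693, -0.001]
wrist_force: [-9.8, -0.7, 9.4]
opening: 0.633
grasp_force: 65.5
```

>>> drive_tool --plan '[[[0, -0.0025, -0.001, 0], [0, -0.0025, -0.001, 0]]]'

```text
time_s: 7.78
eef_pos: [0.6282, 0.0189, 0.0199]
eef_rot: [-0.0, 0.721, 0.693, -0.0]
wrist_force: [-4.5, 1.0, 2.5]
opening: 0.632
grasp_force: 64.7
```

>>> drive_tool --plan '[[[0, 0, 0, 0], [0, 0, 0, 0], [0, 0, 0, 0], [0, 0, 0, 0], [0, 0, 0, 0], [0, 0, 0, 0]]]' --jaw 0

```text
time_s: 8.28
eef_pos: [0.6288, 0.0189, 0.0201]
eef_rot: [0.0, 0.721, 0.693, 0.0]
wrist_force: [-0.3, 0.1, -0.3]
opening: 0.998
grasp_force: 0.0
```

>>> drive_tool --plan '[[[0, 0, -0.04, 0], [0, 0, -0.1, 0], [0, 0, -0.2, 0], [0, 0, -0.3, 0], [0, 0, -0.35, 0], [0, 0, -0.35, 0], [0, 0, -0.35, 0]]]'

```text
time_s: 8.87
eef_pos: [0.6299, 0.0187, 0.1621]
eef_rot: [0.002, 0.721, 0.693, 0.001]
wrist_force: [-0.6, -1.4, -0.9]
opening: 1.003
grasp_force: 0.0
```

```bash
python3 - <<'E'
from jig import *
from mj import seejig
im,c=seejig("w5")
E
```

```text
[0.62856606 0.01893033 0.16008166] -2.285124803841592 0.0315070585796682
```

View pics/w5.png

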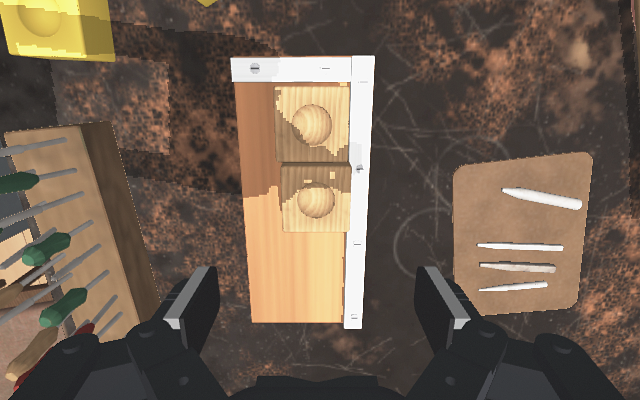

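Block_b now stands in the row with its back along the fence, at (281–350, 165–232). There is a small gap to block_a at row 163. Next is the square.

>>> drive_tool --plan '[[[-0.76, -0.311, 0, 0.103], [-0.76, -0.311, 0, 0.103], [-0.76, -0.311, 0, 0.103], [-0.76, -0.311, 0, 0.103], [-0.76, -0.311, 0, 0.103], [-0.76, -0.311, 0, 0.103], [-0.76, -0.311, 0, 0.103], [-0.76, -0.311, 0, 0.103], [-0.76, -0.311, 0, 0.103], [-0.76, -0.311, 0, 0.103], [-0.76, -0.311, 0, 0.103], [-0.76, -0.311, 0, 0.103]]]'

```text
time_s: 9.97
eef_pos: [0.4922, -0.2783, 0.159]
eef_rot: [-0.001, 0.823, 0.568, -0.0]
wrist_force: [0.4, -0.3, -0.4]
opening: 0.998
grasp_force: 0.0
```

```bash
python3 - <<'E'
from jig import *
from mj import seejig
# jig from w5
g=np.load("w5.npz"); c=(g["K"],g["R"],g["C"]); hsv=cv2.cvtColor(g["im"],cv2.COLOR_RGB2HSV)
al=(hsv[...,1]<45)&(hsv[...,2]>140); al[:,:335]=0; al[:,380:]=0
p,v=fitline(ray(c,edges(al,range(65,320),0,True),.018)[:,:2]*1000)
q,u=fitline(ray(c,edges(al,range(240,320),0,False),.018)[:,:2]*1000)
v*=np.sign(v[1]);u*=np.sign(u[1]); print("fence outer/inner",p,np.degrees(np.arctan2(-v[0],v[1])),q,np.degrees(np.arctan2(-u[0],u[1])))
print("b top corners (bl,br)",ray(c,[(283,232),(350,231.5)],.048)[:,:2]*1000)
im,c=seejig("w6"); hsv=cv2.cvtColor(im,cv2.COLOR_RGB2HSV)
w=(hsv[...,1]>60)&(hsv[...,2]>150); t=proj(c,[.492,-.2805,.05])[0]; print("expect",t)
x,y=t.astype(int); m=np.zeros_like(w); m[y-60:y+60,x-60:x+60]=w[y-60:y+60,x-60:x+60]
r,k=rect(m,c,.05); print("handle",r)
E
```

```text
fence outer/inner [672.0786      7.8084316] -2.251221 [650.76135 -70.52524] -2.321565
b top corners (bl,br) [[599.55507931  -9.27686457]
 [653.76187312 -11.02970929]]
[ 0.49250452 -0.27824349  0.15928278] -20.7200402677842 0.0063994839808979185
expect [318.14176961 201.15395583]
handle ((491.1044616699219, -281.6456298828125), (47.58927917480469, 14.915581703186035), 68.7992935180664)
```

View pics/w6.png

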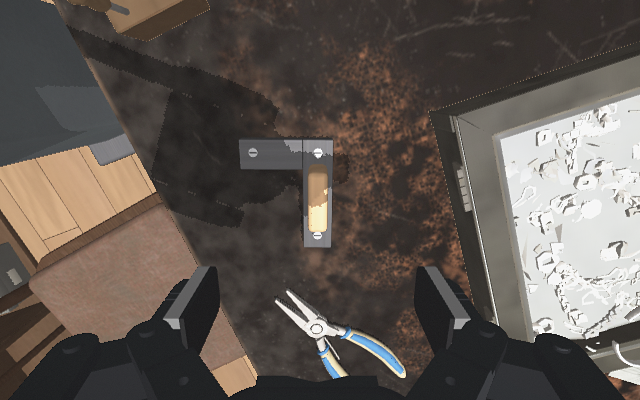

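The square lies in line with the tool: handle at (308–328, 165–235), corner at (332,140). The pliers at (317,328) are clear of the fingers.

>>> drive_tool --plan '[[[-0.009, 0, 0.1, 0.001], [-0.009, 0, 0.19, 0.001], [-0.009, 0, 0.26, 0.001], [-0.009, 0, 0.31, 0.001], [-0.009, 0, 0.335, 0.001], [-0.009, 0, 0.347, 0.001], [-0.009, 0, 0.347, 0.001], [-0.009, 0, 0.347, 0.001]]]'

```text
time_s: 10.73
eef_pos: [0.4919, -0.2836, 0.0224]
eef_rot: [0.001, 0.824, 0.567, 0.0]
wrist_force: [-0.7, 0.9, 0.3]
opening: 0.998
grasp_force: 0.0
```

>>> drive_tool --plan '[[[0, 0, 0, 0], [0, 0, 0, 0], [0, 0, 0, 0], [0, 0, 0, 0], [0, 0, 0, 0], [0, 0, 0, 0], [0, 0, 0, 0], [0, 0, 0, 0], [0, 0, 0, 0], [0, 0, 0, 0]]]' --jaw 1

```text
time_s: 11.57
eef_pos: [0.4913, -0.2836, 0.0217]
eef_rot: [0.0, 0.824, 0.566, 0.0]
wrist_force: [-0.0, 0.5, 5.6]
opening: 0.179
grasp_force: 59.7
```

>>> drive_tool --plan '[[[0, 0, -0.05, 0], [0, 0, -0.12, 0], [0.05, 0.01, -0.14, -0.02], [0.13, 0.027, -0.14, -0.045], [0.21, 0.043, -0.14, -0.07], [0.29, 0.06, -0.14, -0.09], [0.37, 0.076, -0.14, -0.1035], [0.45, 0.092, -0.14, -0.1035], [0.53, 0.109, -0.14, -0.1035], [0.59, 0.121, -0.14, -0.1035], [0.629, 0.129, -0.14, -0.1035], [0.629, 0.129, -0.14, -0.1035]]]'

```text
time_s: 12.57
eef_pos: [0.6297, -0.0638, 0.0762]
eef_rot: [-0.001, 0.721, 0.693, -0.0]
wrist_force: [-0.4, 0.8, -2.6]
opening: 0.171
grasp_force: 59.4
```

```bash
python3 - <<'E'
from jig import *
from mj import seejig
im,c=seejig("w7")
E
```

```text
[ 0.62898595 -0.06544382  0.07616978] -2.230985978021313 0.042283180384877224
```

View pics/w7.png

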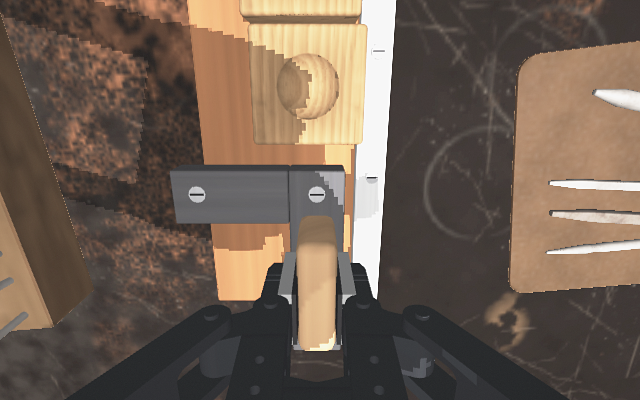

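The square hangs level ahead of the block. Its outer corner is at (343,170), clear of the fence edge at column 357 and of block_b's front edge at row 144. I'll lower it now.

>>> drive_tool --plan '[[[0, 0, 0.03, 0], [0, 0, 0.06, 0], [0, 0, 0.085, 0], [0, 0, 0.1, 0], [0, 0, 0.108, 0], [0, 0, 0.112, 0], [0, 0, 0.112, 0], [0, 0, 0.112, 0]]]'

```text
time_s: 13.33
eef_pos: [0.6297, -0.0671, 0.0328]
eef_rot: [0.0, 0.722, 0.692, 0.0]
wrist_force: [0.5, 0.4, -2.4]
opening: 0.176
grasp_force: 59.3
```

>>> drive_tool --plan '[[[0, 0, 0.002, 0], [0, 0, 0.004, 0], [0, 0, 0.006, 0], [0, 0, 0.006, 0]]]'

```text
time_s: 13.67
eef_pos: [0.6293, -0.0668, 0.0301]
eef_rot: [0.0, 0.722, 0.692, 0.0]
wrist_force: [-0.9, -0.3, -3.0]
opening: 0.176
grasp_force: 59.3
```

>>> drive_tool --plan '[[[0, 0, 0.001, 0], [0, 0, 0.0025, 0], [0, 0, 0.0025, 0], [0, 0, 0.0025, 0]]]'

```text
time_s: 14.0
eef_pos: [0.6295, -0.0669, 0.0298]
eef_rot: [0.0, 0.722, 0.692, 0.0]
wrist_force: [-3.0, 1.0, 4.9]
opening: 0.176
grasp_force: 60.3
```

>>> drive_tool --plan '[[[0, 0.006, -0.0007, 0], [0, 0.012, -0.0007, 0], [0, 0.016, -0.0007, 0], [0, 0.02, -0.0007, 0], [0, 0.02, -0.0007, 0]]]'

```text
time_s: 14.42
eef_pos: [0.6374, -0.0673, 0.0298]
eef_rot: [-0.0, 0.722, 0.692, -0.0]
wrist_force: [-5.2, 1.4, 6.7]
opening: 0.178
grasp_force: 60.7
```

>>> drive_tool --plan '[[[0.006, 0, 0, 0], [0.012, 0, 0, 0], [0.016, 0, 0, 0], [0.02, 0, 0, 0], [0.02, 0, 0, 0]]]'

```text
time_s: 14.83
eef_pos: [0.6384, -0.0592, 0.0298]
eef_rot: [0.001, 0.722, 0.692, 0.0]
wrist_force: [1.1, -2.4, 2.0]
opening: 0.174
grasp_force: 60.1
```

>>> drive_tool --plan '[[[0.002, 0, 0, 0], [0.004, 0, 0, 0], [0.006, 0, 0, 0], [0.008, 0, 0, 0], [0.008, 0, 0, 0]]]'

```text
time_s: 15.25
eef_pos: [0.6382, -0.0563, 0.0298]
eef_rot: [0.0, 0.722, 0.692, 0.0]
wrist_force: [0.3, -3.8, 4.9]
opening: 0.175
grasp_force: 60.4
```

>>> drive_tool --plan '[[[0.002, 0, 0, 0], [0.004, 0, 0, 0], [0.006, 0, 0, 0], [0.006, 0, 0, 0]]]'

```text
time_s: 15.58
eef_pos: [0.6382, -0.054, 0.0297]
eef_rot: [0.0, 0.722, 0.692, -0.0]
wrist_force: [-0.3, -5.4, 4.2]
opening: 0.176
grasp_force: 60.5
```

>>> drive_tool --plan '[[[0.002, 0, 0, 0], [0.004, 0, 0, 0], [0.006, 0, 0, 0], [0.006, 0, 0, 0]]]'

```text
time_s: 15.92
eef_pos: [0.6382, -0.0517, 0.0297]
eef_rot: [0.0, 0.722, 0.692, -0.0]
wrist_force: [0.4, -5.5, 5.4]
opening: 0.173
grasp_force: 60.5
```

>>> drive_tool --plan '[[[0.001, 0, 0, 0], [0.002, 0, 0, 0], [0.003, 0, 0, 0], [0.003, 0, 0, 0]]]'

```text
time_s: 16.25
eef_pos: [0.6383, -0.0513, 0.0298]
eef_rot: [0.001, 0.722, 0.692, -0.0]
wrist_force: [-0.2, -8.2, 4.4]
opening: 0.176
grasp_force: 60.5
```

>>> drive_tool --plan '[[[0, 0.002, 0, 0], [0, 0.004, 0, 0], [0, 0.006, 0, 0], [0, 0.008, 0, 0], [0, 0.008, 0, 0]]]'

```text
time_s: 16.67
eef_pos: [0.639, -0.0513, 0.0298]
eef_rot: [-0.001, 0.721, 0.693, -0.002]
wrist_force: [-10.7, -7.3, 14.3]
opening: 0.174
grasp_force: 61.9
```

>>> drive_tool --plan '[[[0, 0.001, 0, 0], [0, 0.002, 0, 0], [0, 0.003, 0, 0], [0, 0.003, 0, 0]]]'

```text
time_s: 17.0
eef_pos: [0.6391, -0.0513, 0.0298]
eef_rot: [-0.002, 0.721, 0.693, -0.003]
wrist_force: [-14.2, -8.3, 17.9]
opening: 0.176
grasp_force: 62.4
```

```bash
python3 - <<'E'
from jig import *
from mj import seejig
im,c=seejig("w8"); cv2.imwrite("pics/w8c.png",cv2.resize(im[0:300,170:430],None,fx=2,fy=2,interpolation=cv2.INTER_CUBIC)[:,:,::-1])
E
```

```text
[ 0.63908841 -0.05127832  0.02982258] -2.331133196783021 0.001271579272652966
```

View pics/w8c.png

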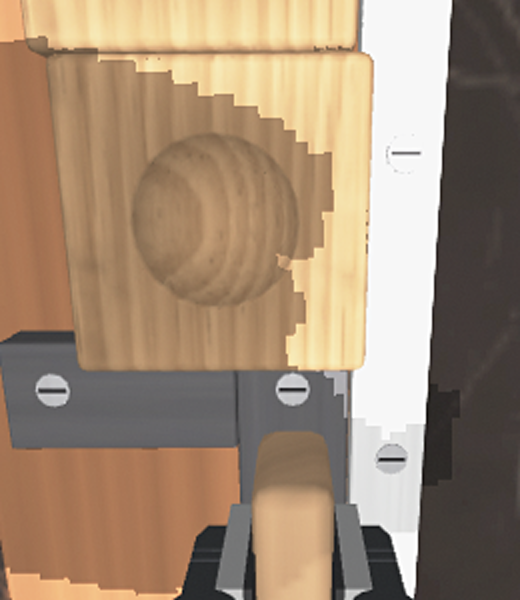

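The crop shows blocks a and b touching. The square's short leg is under block_b's front edge at zoom row 370. The long leg's outer face (zoom column ~347) lies very close to the fence edge (~352), so I'll measure that gap.

```bash
python3 - <<'E'
from jig import *
g=np.load("w8.npz"); c=(g["K"],g["R"],g["C"]); im=g["im"]
for r in (195,215,235,245): print(r,[(x,im[r,x].tolist()) for x in range(338,352,1)])
for zz in (.018,.022): print(zz,ray(c,[(344,235),(345,235),(346,235),(343,200),(346,200)],zz)[:,0]*1000)
E
```

```text
195 [(338, [177, 174, 178]), (339, [176, 174, 177]), (340, [176, 174, 178]), (341, [177, 174, 178]), (342, [177, 174, 177]), (343, [148, 145, 149]), (344, [132, 102, 82]), (345, [135, 138, 138]), (346, [245, 245, 245]), (347, [250, 250, 250]), (348, [248, 248, 248]), (349, [247, 247, 247]), (350, [247, 247, 247]), (351, [247, 247, 247])]
215 [(338, [100, 100, 102]), (339, [100, 99, 101]), (340, [99, 98, 100]), (341, [101, 101, 103]), (342, [93, 93, 96]), (343, [79, 77, 79]), (344, [146, 131, 120]), (345, [140, 141, 140]), (346, [218, 219, 219]), (347, [230, 230, 230]), (348, [229, 230, 229]), (349, [228, 229, 229]), (350, [228, 229, 228]), (351, [228, 228, 228])]
235 [(338, [101, 99, 101]), (339, [99, 99, 101]), (340, [100, 99, 102]), (341, [100, 99, 101]), (342, [88, 86, 88]), (343, [104, 90, 81]), (344, [135, 137, 137]), (345, [194, 194, 194]), (346, [219, 219, 219]), (347, [229, 230, 229]), (348, [227, 228, 227]), (349, [225, 226, 226]), (350, [227, 226, 227]), (351, [227, 227, 227])]
245 [(338, [100, 99, 103]), (339, [101, 99, 102]), (340, [100, 99, 102]), (341, [101, 99, 102]), (342, [86, 85, 88]), (343, [119, 106, 95]), (344, [130, 133, 133]), (345, [209, 210, 210]), (346, [226, 226, 226]), (347, [228, 228, 227]), (348, [226, 226, 226]), (349, [225, 226, 224]), (350, [226, 226, 225]), (351, [226, 226, 225])]
0.018 [652.30262176 652.79350589 653.28436381 652.11517077 653.537643  ]
0.022 [652.0580478  652.5361804  653.01428746 651.87546617 653.2609873 ]
```

A sliver of board still shows between the square and the fence, so the gap is about 1 mm. Board friction is holding the square because it is being pressed down with about 18 N. I'll ease z and keep pushing in x.

>>> drive_tool --plan '[[[0, 0, -0.001, 0], [0, 0, -0.002, 0], [0, 0, -0.002, 0]]]'

```text
time_s: 17.35
eef_pos: [0.6391, -0.0513, 0.0298]
eef_rot: [-0.002, 0.721, 0.693, -0.003]
wrist_force: [-10.9, -9.1, 12.5]
opening: 0.175
grasp_force: 61.5
```

>>> drive_tool --plan '[[[0, 0.001, -0.0005, 0], [0, 0.002, -0.0005, 0], [0, 0.003, -0.001, 0], [0, 0.003, -0.001, 0]]]'

```text
time_s: 17.68
eef_pos: [0.6396, -0.0513, 0.0298]
eef_rot: [-0.003, 0.721, 0.693, -0.004]
wrist_force: [-13.0, -9.1, 12.8]
opening: 0.177
grasp_force: 61.4
```

>>> drive_tool --plan '[[[0, 0.001, -0.001, 0], [0, 0.0015, -0.002, 0], [0, 0.002, -0.002, 0], [0, 0.002, -0.002, 0]]]'

```text
time_s: 18.02
eef_pos: [0.64, -0.0513, 0.0299]
eef_rot: [-0.003, 0.721, 0.693, -0.004]
wrist_force: [-12.8, -9.6, 7.9]
opening: 0.175
grasp_force: 60.9
```

>>> drive_tool --plan '[[[0, 0.001, -0.0005, 0], [0, 0.002, -0.0005, 0], [0, 0.003, -0.0005, 0], [0, 0.003, -0.0005, 0]]]'

```text
time_s: 18.35
eef_pos: [0.6402, -0.0512, 0.0299]
eef_rot: [-0.004, 0.721, 0.693, -0.005]
wrist_force: [-16.5, -9.0, 10.7]
opening: 0.175
grasp_force: 61.4
```

```bash
python3 - <<'E'
from jig import *
from mj import seejig
im,c=seejig("w9")
for r in (195,215,235,245): print(r,[(x,im[r,x].tolist()) for x in range(341,349,1)])
o=ctrl.get_obs(); print(o["wrist_force"],o["torque"])
E
```

```text
[ 0.64015536 -0.05128668  0.02990875] -2.325577315703172 0.0026793337013086144
195 [(341, [175, 174, 177]), (342, [170, 168, 171]), (343, [137, 136, 139]), (344, [229, 228, 228]), (345, [251, 251, 251]), (346, [248, 248, 248]), (347, [247, 247, 247]), (348, [247, 247, 247])]
215 [(341, [102, 101, 103]), (342, [91, 90, 92]), (343, [97, 96, 98]), (344, [219, 220, 219]), (345, [233, 233, 233]), (346, [230, 230, 230]), (347, [228, 229, 229]), (348, [228, 229, 229])]
235 [(341, [97, 97, 99]), (342, [88, 86, 88]), (343, [166, 166, 166]), (344, [224, 224, 224]), (345, [230, 231, 230]), (346, [227, 228, 227]), (347, [226, 227, 226]), (348, [226, 226, 227])]
245 [(341, [97, 96, 98]), (342, [85, 83, 85]), (343, [168, 168, 168]), (344, [230, 230, 230]), (345, [228, 229, 229]), (346, [226, 226, 226]), (347, [225, 226, 225]), (348, [225, 225, 224])]
[-16.17954247  -9.40745085  10.7897959 ] [-1.51401989  2.82399382  0.29015216]
```

>>> drive_tool --plan '[[[0.002, 0.001, -0.001, 0], [0.004, 0.002, -0.002, 0], [0.005, 0.003, -0.003, 0], [0.005, 0.003, -0.003, 0], [0.005, 0.003, -0.003, 0]]]'

```text
time_s: 18.87
eef_pos: [0.6402, -0.0512, 0.03]
eef_rot: [-0.004, 0.721, 0.693, -0.006]
wrist_force: [-17.6, -17.4, 6.1]
opening: 0.171
grasp_force: 60.8
```

>>> drive_tool --plan '[[[-0.0015, -0.0015, 0, 0], [-0.003, -0.003, 0, 0], [-0.003, -0.003, 0, 0], [-0.003, -0.003, 0, 0]]]'

```text
time_s: 19.2
eef_pos: [0.6402, -0.0512, 0.0301]
eef_rot: [-0.004, 0.721, 0.692, -0.005]
wrist_force: [-12.0, -11.8, 2.5]
opening: 0.178
grasp_force: 60.3
```

```bash
python3 - <<'E'
from jig import *
from mj import seejig
im,c=seejig("w10")
for r in (195,235): print(r,[(x,im[r,x].tolist()) for x in range(341,347,1)])
o=ctrl.get_obs(); print(o["wrist_force"],o["torque"],o["grasp_force"])
cv2.imwrite("pics/w10c.png",cv2.resize(im[0:300,170:430],None,fx=2,fy=2,interpolation=cv2.INTER_CUBIC)[:,:,::-1])
E
```

```text
[ 0.64018291 -0.05120865  0.0300266 ] -2.3438409135759133 0.0007639469343856103
195 [(341, [176, 175, 178]), (342, [169, 167, 171]), (343, [137, 137, 139]), (344, [231, 231, 231]), (345, [251, 251, 251]), (346, [248, 248, 248])]
235 [(341, [100, 98, 101]), (342, [91, 90, 92]), (343, [166, 167, 167]), (344, [225, 226, 225]), (345, [230, 231, 230]), (346, [227, 228, 227])]
[-12.7294907  -12.73923321   2.80537179] [-2.10037029  2.21772266  0.29838926] 60.26889145374298
```

View pics/w10c.png

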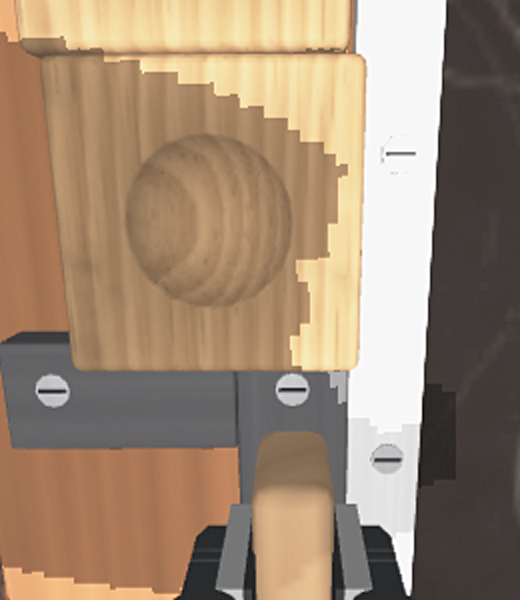

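The square sits flush to the fence and to block_b, and the row is closed. It is pressing with about 12 N each way.

```bash
python3 -c "
from bench import ctrl
print(ctrl.hand_in())"
```

```text
the job is handed in; nothing more can be done
None
```

I've handed the job in at about 19 s, with no verdict returned: block_b stands in the row against block_a, and the gripped square is pressed into the corner at about 12–13 N each way (wrist-force reading, which includes any friction).

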